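# Slide a heel block under the fixture's bridge and lock it with the key

## Robot

A 7-joint arm with a two-finger parallel gripper is mounted at the origin on a cart in front of the work surface, level with it; the furniture and walls round the work are solid. World frame = base frame: x ahead of the robot, y to its left, z up, the work surface at z = 0. Lengths are in m, angles in rad, forces in N, time in s.
With the tool pointing down it reaches from about 0.4 to 0.875 m from the base axis. Payload 19.3 kg.
Tool frame: the origin (TCP) lies midway between the tips of the shut fingers; the grasp point (between the pads) lies bot.tcp_to_grasp behind it (bot.tcp_to_grasp is the distance from the TCP to the grasp point, in m); z points along the fingers, y is the line along which they close (so a half turn about z gives the same grasp; the last joint's range is limited). The gripper opens to 85 mm and grips with 20 to 120 N. Pads are 22 mm wide; open, the fingers measure 114 mm over their backs; the gripper's body (76 mm by 85 mm) begins 54 mm behind the grasp point. The pads swing forward as they close: fully open they stand 13 mm farther back than shut.
Start: joints at [-1.37, 0.521, -0.036, 1.599, 0.021, 1.021, -0.113], TCP at [0.167, 0.602, 0.195] pointing down, gripper open.
Joint ranges: [-2.91, 2.91], [-0.3, 2.13], [-1.5, 1.42], [0.17, 2.43], [-1.26, 4.41], [0.16, 1.93], [-2.52, 2.52]. Speed limits (rad/s): [1.89, 1.89, 2.39, 2.39, 3.01, 3.01, 3.01].

## Interface

Orientations are given as [roll, pitch, yaw] about the fixed x, y, z axes, in that order (R = Rz(yaw) Ry(pitch) Rx(roll)).
In Python, from workcell import observe, imaging, bot gives the robot as it stands.
- The arm moves only by the tool send_rows, never from a script. Its argument "plan" is text: rows parted by semicolons, each of 7 numbers parted by spaces: the shift along the tool's x, y, z in m, then the turn, a rotation vector about the tool's x, y, z in degrees, then the finger opening in m, from 0 to 0.0854. In form: dx dy dz rx ry rz claw; .... A call has 1 to 10 rows; each row is the pose to reach, as a shift and turn from the pose commanded when the call began, along the tool's axes at that moment; what a row does not reach only later rows make up. A row lasts 1/12 s, in which the tool goes at most 41.7 mm and 7.16 degrees, less where a joint would pass 70% of its speed; a pose out of reach is approached as far as the arm can. A call with a gripper value outside its range is refused whole. The fingers move at their own pace and stop on an object; "grip_force" is the grip in N (left out, the last holds). Time passes only in rows, so rows that repeat a pose let the fingers close. It gives the time, the measured TCP pose, the force, the opening and the grip force at its end, in the units of the state.
- observe(): the state, without advancing time (a new reading comes with each control period).
- imaging.grab_frame(name): name is "scene" or "top"; returns a dict with "color" (420x560x3 uint8, red, green, blue), "fx", "fy", "cx", "cy" (pixels), "eye" and "orientation" of the camera in the world. Camera axes: x right, y down, z forward; pixel columns grow to the right and rows downward; lengths in m; the calibration is good to about 2 mm. A picture is of the moment at which its call begins. There is no depth.
- bot.job_done(): hands the job in; it is judged then, once.
The state is a dict: "clock": time; "qpos": joint angles; "qd": joint speeds; "joint_efforts": joint torques, N m; "position": TCP position; "tool_rot": TCP orientation; "force": force on the tool from outside, world axes, zero at the start; "moment": the same for the moment, N m; "grip_width": finger opening in m; "finger_force": force on a finger pad.
Only numpy, scipy, OpenCV 4.12 (cv2) and the standard library are available. Lean on these libraries where they do the work, as an engineer would, in place of code of your own. Each camera call takes 0.05 s, during which the arm holds its last target. There are 200 camera calls.

## Task

Load the heel fixture: slide the heel block that lies on the fixture's deck along the deck and under the dark bridge until it is fully home against the stop, pushing it and not lifting it off the deck. Then stand the steel locking key in the slot that has come free behind the block and press it down past the spring balls in the slot until it is flush with the guide rails, and let go. Leave the spare heel block, the polish tin, the wax puck and the small bottle where they are.

Things in the scene. Friction and masses are not known exactly. Their poses are not given: they have to be found in the camera images.
- fixture: Heel-loading fixture, fixed to the bench: an aluminium deck 20 mm thick. Origin at the bench top (its underside); the deck spans its x -58 to +58 mm and its y -115 to +165 mm, deck top at z = 20 mm. The block is pushed along the fixture's -y. The deck from y = +45 mm to +165 mm is open; guide rails, slot, bridge and stop lie below y = +45 mm.
- heel_home (a point): Where the block's origin lies when fully home: fixture x 0, y -56 mm, deck top; axes as the fixture. Stop face at fixture y = -92 mm. A dark steel bridge spans fixture y -115 to -45 mm, underside 18.5 mm and top 26.5 mm above the deck (screw heads 5 mm higher). The block slides freely (under 1 N).
- slot_mouth (a point): Middle of the key slot's mouth, deck-top level (fixture x 0, y -4 mm; axes as the fixture). Slot 64 mm along x, 26 mm along y; its bridge-side edge is ramped, 3 mm down over 8 mm; the block home leaves it free by 3 mm. Steel guide rails 14 mm high stand at x = +-34 to +-46.5 mm, from the bridge to fixture y = +20 mm, 68 mm apart inside, then flare to about 88 mm apart at y = +45 mm.
- slot_floor (a point): Middle of the slot's floor, 14 mm below the deck top; axes as the fixture. Two small sprung balls stand 4 mm out of each end wall (walls across x), 9 mm below the deck top: the key comes to rest on them about 7 mm down and must be pressed past them, which takes about 6 to 10 N, down to the floor, where it stays.
- heel: Heel block to load: black rubber, tan leather top, D-shaped, 72 mm (its x) by 65 mm (its y), 15 mm thick, about 50 g, flat on the deck behind the flared mouth. Origin: middle of its underside. Its curved nose points along its +x, roughly towards the bridge (fixture -y); its flat rear face, to be pushed, is at its x = -36 mm.
- key: Steel locking key, about 150 g, standing on the bench. Body 60 mm (its x) by 22 mm (y) by 28 mm high, rounded foot; on it a grip fin 30 mm (x) by 12 mm (y), z = 28 to 70 mm. Origin: middle of its underside. It goes into the slot upright, its x along the fixture's x (either way round); seated, its body's top is level with the guide rails, 14 mm above the deck.
- key_top (a point): Middle of the top of the key's grip fin, 70 mm above its underside. Beware of the large clear acrylic bin that stands fixed on the bench to the left of the key, beyond world x = 0.42 m and y = 0.43 m: go round it.
- spare_heel: Spare heel block of the same shape (72 x 65 x 15 mm) lying on the bare bench; leave alone. Origin: middle of underside.
- polish_tin: Flat round polish tin, 69 mm across, 21 mm high; leave alone. Origin: middle of underside.
- wax: Round wax puck, 42 mm across, 13 mm high; leave alone. Origin: middle of underside.
- dye_bottle: Small bottle with a black cap, 40 mm across, 85 mm high; leave alone. Origin: middle of underside.
There are look-alikes about, which are no part of the job. What is shaped like the key but red or turquoise is not meant.

How it is judged:
On the way, in this order (a step that is already met when the one before it is completed fails the run):
1. the heel block is fully home under the bridge, within 3 mm of the stop, flat on the deck (y of heel in the frame of heel_home below 0.003 m and distance between heel and heel_home below 0.005 m and angle between heel's own z axis and vertical below 0.08 rad), for 0.2 s.
2. the key is seated on the slot's floor, flush with the rails (z of key in the frame of slot_floor below 0.002 m and horizontal distance between key and slot_floor below 0.005 m and angle between key's own z axis and vertical below 0.08 rad), for 0.2 s.
At the end, for the whole second after the job is handed in: The heel block lies flat on the deck under the bridge, within 4 mm of fully home along the slide and 6 mm overall; the key stands upright in the slot with its foot within 2 mm of the slot's floor (body top flush with the rails); both released and at rest (all of step 2 and y of heel in the frame of heel_home below 0.004 m and distance between heel and heel_home below 0.006 m and angle between heel's own z axis and vertical below 0.08 rad and linear speed of each of heel, key below 0.02 m/s); the robot touches nothing.
It fails at once if the heel block is lifted more than 12 mm off the deck (z of heel in the frame of heel_home above 0.012 m).
It fails at once if a bystander (spare heel block, polish tin, wax puck, small bottle) is moved more than 20 mm (distance of any of spare_heel, polish_tin, wax, dye_bottle from where it was at the start of the episode above 0.02 m).
It also fails if it takes over 61 s, if anything falls off the work surface, if the arm or the gripper's body presses on something with over 40 N, if the wrist force passes 120 N, or if a joint passes its speed limit or range.

## Working session

There is one attempt and no reset: what is moved stays moved. The work goes in short steps, Python scripts to look and compute and a tool call to move; the robot and the scene stay as the last step left them, time stands still between calls to the robot, and variables do not carry over. Pictures are saved under pics/ and viewed, at most 11 in all, crops included, and the job is handed in when it is done.

Besides the shell and the picture viewer there is one more tool, called after ">>>" as name(argument=value, ...) on one line, values as JSON. send_rows: Moves the arm, as the interface text tells. Its arguments: {"type":"object","properties":{"plan":{"type":"string"},"grip_force":{"type":"number"}},"required":["plan"]}

```bash
ls; mkdir -p pics
python3 - <<'E'
from workcell import observe, imaging, bot
import cv2
s=observe()
print({k:s[k] for k in('clock','position','tool_rot','grip_width','force')},bot.tcp_to_grasp)
for n in('scene','top'):
    f=imaging.grab_frame(n); cv2.imwrite(f'pics/{n}0.png',f['color'][:,:,::-1]); print({k:f[k] for k in f if k!='color'})
E
```

```text
pics
{'clock': 0.0, 'position': array([0.16713884, 0.60184215, 0.19401697]), 'tool_rot': array([-3.14044899e+00,  8.42950397e-05,  2.87073106e+00]), 'grip_width': 0.08552607113926851, 'force': array([-0.57210146,  0.94348987, -0.01478382])} 0.0187
{'fx': 502.84548471776094, 'fy': 502.84548471776094, 'cx': 287.83999606676, 'cy': 200.6146274587046, 'eye': array([-0.02604555,  1.04391499,  0.92205259]), 'orientation': array([-2.24731103,  0.01030048, -2.61966004])}
{'fx': 514.5790348266413, 'fy': 514.5790348266413, 'cx': 282.8142506502259, 'cy': 203.99602324013262, 'eye': array([0.27209063, 0.15362723, 1.13592408]), 'orientation': array([-2.95424587e+00,  1.86756284e-03, -1.55374666e+00])}
```

View pics/scene0.png

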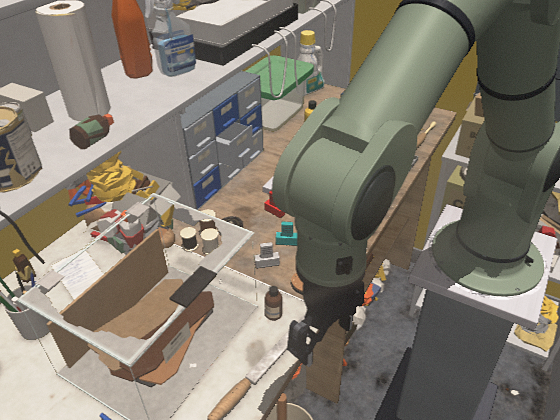

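View pics/top0.png

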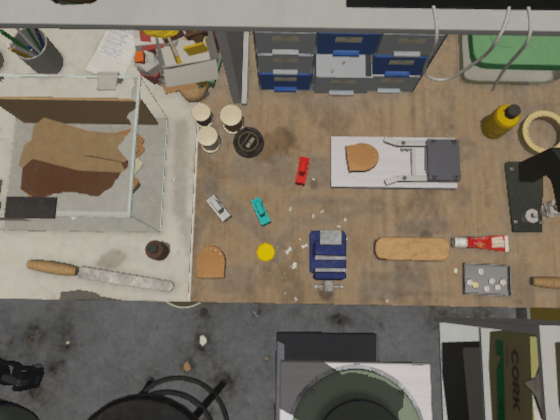

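The key candidates in the top view are the grey one (218,207), the red one (302,170) and the turquoise one (261,211). I choose the grey steel one. The heel candidates are (362,157), which lies on the white deck, and (210,262), which lies on the bench and is the spare. I choose the one on the deck. The bridge is at (443,160), so fixture -y points image-right, which is world -y. Next I'll take a close crop of both.

```bash
cat > h.py <<'E'
import numpy as np, cv2
from scipy.spatial.transform import Rotation as R
from workcell import observe, imaging, bot
def ray(f,uv):
    uv=np.atleast_2d(np.asarray(uv,float))
    d=np.c_[(uv[:,0]-f['cx'])/f['fx'],(uv[:,1]-f['cy'])/f['fy'],np.ones(len(uv))]
    return d@R.from_euler('xyz',f['orientation']).as_matrix().T
def plane(f,uv,z):
    d=ray(f,uv); e=np.array(f['eye']); return e+d*((z-e[2])/d[:,2])[:,None]
def proj(f,p):
    q=(np.atleast_2d(p)-f['eye'])@R.from_euler('xyz',f['orientation']).as_matrix()
    return np.c_[q[:,0]/q[:,2]*f['fx']+f['cx'],q[:,1]/q[:,2]*f['fy']+f['cy']]
E
python3 - <<'E'
from h import *
f=imaging.grab_frame('top'); c=f['color'][:,:,::-1]
a=cv2.resize(c[125:200,320:475],None,fx=5,fy=5,interpolation=cv2.INTER_CUBIC)
b=cv2.resize(c[190:230,190:290],None,fx=5,fy=5,interpolation=cv2.INTER_CUBIC)
o=np.zeros((590,775,3),np.uint8);o[:375]=a;o[385:585,:500]=b
cv2.imwrite('pics/c1.png',o)
for n,p,z in[('fixTL',(331,137),.02),('fixBR',(459,188),.02),('heel',(362,157),.035),('key',(218,207),.03)]:print(n,plane(f,p,z))
E
```

```text
fixTL [[0.63965883 0.05293391 0.02      ]]
fixBR [[ 0.52621695 -0.2309466   0.02      ]]
heel [[ 0.58960429 -0.01434667  0.035     ]]
key [[0.47262894 0.30078909 0.03      ]]
```

View pics/c1.png

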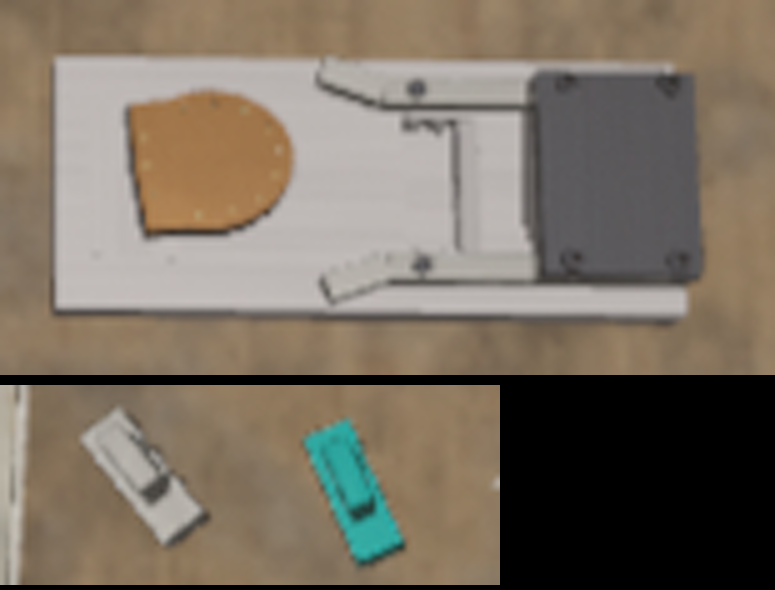

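The crop shows the grey key as the steel one, its body top running from (194,195) to (231,215) full-image px. The deck corners are at (330.6,136.4), (331,187.4) and (457.4,188.6). The heel's rear face runs (345.4,146) to (349.4,172), with its nose to the right.

Run:
```python
from h import *
f=imaging.grab_frame('top'); c=f['color']; hsv=cv2.cvtColor(c,cv2.COLOR_RGB2HSV)
def big(m,box):
    x0,y0,x1,y1=box; k=np.zeros(m.shape,np.uint8); k[y0:y1,x0:x1]=m[y0:y1,x0:x1]*255
    cs,_=cv2.findContours(k,cv2.RETR_EXTERNAL,cv2.CHAIN_APPROX_NONE); return max(cs,key=cv2.contourArea)[:,0]
def C(u,v,oy=0): return np.array([(u+.5)/5-.5,(v+.5)/5-.5])
H,S,V=[hsv[...,i].astype(int) for i in range(3)]
# deck
P=plane(f,[C(53,57)+[320,125],C(55,312)+[320,125],C(687,318)+[320,125]],.02)[:,:2]
print('deck',P.round(4),np.linalg.norm(P[0]-P[1]),np.linalg.norm(P[2]-P[1]),'yaw',np.degrees(np.arctan2(-(P[1]-P[2])[0],(P[1]-P[2])[1])))
ct=big((S<45)&(V>120),(322,130,470,195)); w=plane(f,ct,.02)[:,:2]; r=cv2.minAreaRect((w*1000).astype(np.float32));print('deckmask',r)
ct=big((S>110)&(V>90)&(H<20),(335,138,385,178)); w=plane(f,ct,.035)[:,:2]; print('heel',cv2.minAreaRect((w*1000).astype(np.float32)))
Q=plane(f,[C(128,106)+[320,125],C(148,232)+[320,125]],.035)[:,:2]; print('rear',Q.round(4),np.linalg.norm(Q[0]-Q[1]))
# key
ct=big((S<45)&(V>110),(200,188,236,228)); w=plane(f,ct,.028)[:,:2]; print('key',cv2.minAreaRect((w*1000).astype(np.float32)),w.mean(0))
q=[C(82,437-385)+[190,190],C(120,408-385)+[190,190],C(208,515-385)+[190,190],C(165,545-385)+[190,190]]
print('keycorn',plane(f,q,.028)[:,:2].round(4))
g=imaging.grab_frame('scene'); cc=g['color'][:,:,::-1]
b=cv2.resize(cc[180:320,215:335],None,fx=4,fy=4,interpolation=cv2.INTER_CUBIC);cv2.imwrite('pics/c2.png',b)
```

```text
deck [[ 0.642   0.0547]
 [ 0.5238  0.0539]
 [ 0.5257 -0.2265]] 0.11824218693644145 0.2803648648564073 yaw 0.39561027444916985
deckmask ((584.7763671875, -86.7137451171875), (118.72596740722656, 279.94970703125), 0.2779481112957001)
heel ((589.7360229492188, -13.492317199707031), (59.65836715698242, 68.75662994384766), 0.9492005109786987)
rear [[0.6148 0.0227]
 [0.5572 0.0142]] 0.05825414402446681
key ((471.9932556152344, 301.2799987792969), (61.54444122314453, 23.51382064819336), 40.08797836303711) [0.47249836 0.30137996]
keycorn [[0.4882 0.328 ]
 [0.5014 0.3119]
 [0.4544 0.2715]
 [0.4409 0.2897]]
```

View pics/c2.png

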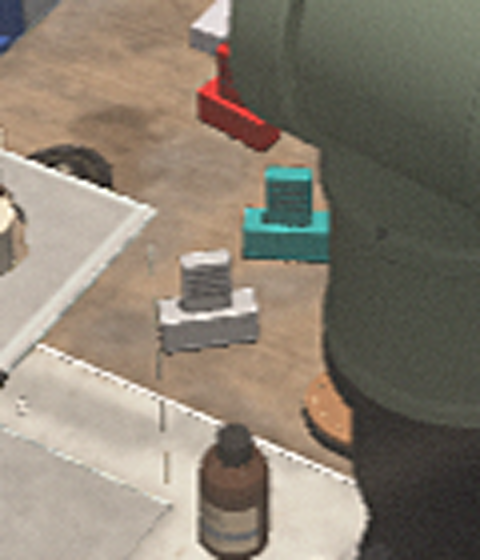

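The scene crop confirms the grey steel key: body at about (267,260) full px, fin up, bottle clear of it to the front and bin to its left. The key lies at (0.471, 0.3005) with yaw 40° and measures 61.5×23.5 mm, which fits the given size. The fixture origin is about (0.584, -0.1115) with yaw 0.35°, and its length of 280 mm agrees too.

I'll push with shut fingers from behind the heel.

```bash
cat >> h.py <<'E'
def go(x,y,z,yaw):
    s=observe(); A=R.from_euler('xyz',s['tool_rot']); B=R.from_euler('xyz',[np.pi,0,np.radians(yaw)])
    d=A.inv().apply(np.array([x,y,z])-s['position']); r=(A.inv()*B).as_rotvec(degrees=True)
    print('move',d.round(4),r.round(2),'| at',s['position'].round(4),np.degrees(s['tool_rot']).round(2),'F',s['force'].round(1),'t',round(s['clock'],2))
E
python3 - <<'E'
from h import *
go(.586,.062,.15,90.3)
f=imaging.grab_frame('top')
print(proj(f,[[.584-.032,-.1025,.02],[.584+.032,-.1025,.02],[.584,-.1565,.0465],[.584,-.2265,.0465]]))
E
```

```text
move [-0.548  -0.4083  0.0446] [-2.000e-02  2.000e-02  7.418e+01] | at [0.1672 0.6021 0.1944] [-179.97    0.    164.48] F [ 0.5  0.8 -0.4] t 0.25
[[400.7560535  175.77009412]
 [400.02795122 148.14982836]
 [427.76723449 159.05625433]
 [459.78240362 159.56673735]]
```

>>> send_rows(plan="-0.1 -0.0745 0 0 0 13 0; -0.548 -0.4083 0.02 0 0 74.2 0; -0.548 -0.4083 0.02 0 0 74.2 0; -0.548 -0.4083 0.02 0 0 74.2 0; -0.548 -0.4083 0.02 0 0 74.2 0; -0.548 -0.4083 0.02 0 0 74.2 0; -0.548 -0.4083 0.02 0 0 74.2 0; -0.548 -0.4083 0.02 0 0 74.2 0; -0.548 -0.4083 0.02 0 0 74.2 0; -0.548 -0.4083 0.02 0 0 74.2 0", grip_force=60)

```text
clock: 1.13
position: [0.4233, 0.2714, 0.1831]
tool_rot: [3.141, -0.0, 1.615]
force: [0.2, 1.1, -0.3]
grip_width: -0.0001
finger_force: 0.0
```

```bash
python3 -c "
from h import *
go(.586,.062,.10,90.3)"
```

```text
move [-0.2164  0.1533  0.0831] [ 0.02 -0.03  2.22] | at [0.4233 0.2714 0.1831] [ 1.7998e+02 -3.0000e-02  9.2520e+01] F [ 0.2  1.1 -0.3] t 1.13
```

>>> send_rows(plan="-0.2164 0.1533 0.01 0 0 2.2 0; -0.2164 0.1533 0.02 0 0 2.2 0; -0.2164 0.1533 0.03 0 0 2.2 0; -0.2164 0.1533 0.05 0 0 2.2 0; -0.2164 0.1533 0.083 0 0 2.2 0; -0.2164 0.1533 0.083 0 0 2.2 0; -0.2164 0.1533 0.083 0 0 2.2 0; -0.2164 0.1533 0.083 0 0 2.2 0; -0.2164 0.1533 0.083 0 0 2.2 0; -0.2164 0.1533 0.083 0 0 2.2 0")

```text
clock: 1.97
position: [0.5861, 0.065, 0.0999]
tool_rot: [-3.141, -0.0, 1.582]
force: [-0.4, 0.2, -0.1]
grip_width: 0.0
finger_force: 0.0
```

Run:
```python
from h import *
go(.586,.062,.027,90.3)
f=imaging.grab_frame('top');c=f['color'][:,:,::-1]
cv2.imwrite('pics/c3.png',cv2.resize(c[125:200,310:470],None,fx=5,fy=5,interpolation=cv2.INTER_CUBIC))
```

```text
move [-0.003  -0.0001  0.0729] [-0.02 -0.01  0.36] | at [0.5861 0.065  0.0999] [-1.7998e+02 -2.0000e-02  9.0660e+01] F [-0.4  0.2 -0.1] t 1.97
```

View pics/c3.png

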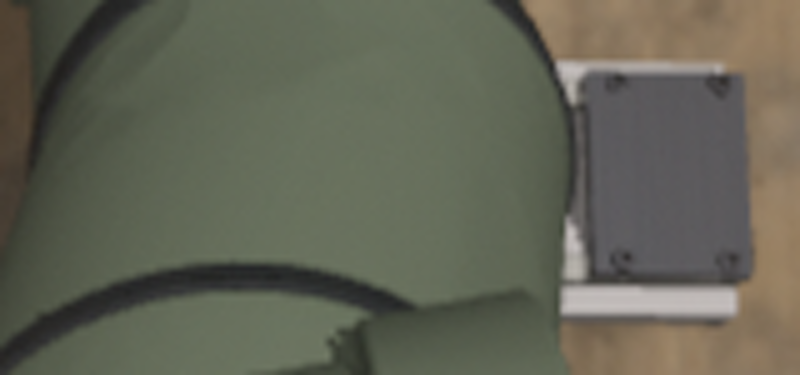

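The arm hides the heel from the top camera, leaving only the bridge in view at about (443,160). I'll descend, then push while watching force.

>>> send_rows(plan="0 0 0.036 0 0 0.4 0; 0 0 0.06 0 0 0.4 0; 0 0 0.073 0 0 0.4 0; 0 0 0.073 0 0 0.4 0; -0.01 0 0.073 0 0 0.4 0; -0.02 0 0.073 0 0 0.4 0; -0.03 0 0.073 0 0 0.4 0; -0.04 0.0005 0.073 0 0 0.4 0; -0.05 0.001 0.073 0 0 0.4 0; -0.06 0.001 0.073 0 0 0.4 0")

```text
clock: 2.85
position: [0.5884, 0.0032, 0.0274]
tool_rot: [3.141, 0.0, 1.575]
force: [-0.5, -0.1, -0.1]
grip_width: 0.0
finger_force: 0.0
```

Run:
```python
from h import *
go(.5845,-.1205,.027,90.3)
f=imaging.grab_frame('scene');c=f['color'][:,:,::-1]
print(proj(f,[[.584,-.05,.035],[.584,-.1425,.035]]))
cv2.imwrite('pics/c4.png',cv2.resize(c[60:260,220:480],None,fx=3,fy=3,interpolation=cv2.INTER_CUBIC))
```

```text
move [-0.1236 -0.0044  0.0004] [ 0.04  0.   -0.08] | at [0.5884 0.0032 0.0274] [179.96   0.    90.22] F [-0.5 -0.1 -0.1] t 2.85
[[296.27385123 170.22020335]
 [310.49149011 155.45352303]]
```

View pics/c4.png

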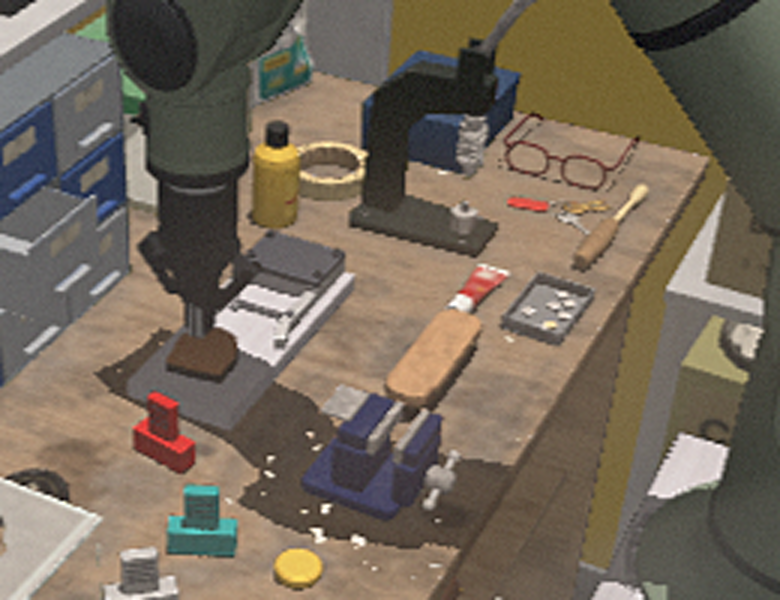

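Run:
```python
from h import *
f=imaging.grab_frame('scene');c=f['color'];hsv=cv2.cvtColor(c,cv2.COLOR_RGB2HSV).astype(int)
P=lambda u,v:[220+(u+.5)/3-.5,60+(v+.5)/3-.5]
print('rear bottom corners',plane(f,[P(168,366),P(217,380),P(237,350)],.035).round(4))
print('deck corner',plane(f,[P(130,392),P(218,425)],.02).round(4))
print('tip px',proj(f,[observe()['position']]), 'crop', 3*(proj(f,[observe()['position']])-[220,60]))
print('orig heel corners crop',3*(proj(f,[[.6148,.0227,.035],[.5572,.0142,.035],[.584,-.05,.035]])-[220,60]))
```

```text
rear bottom corners [[ 0.6088  0.0307  0.035 ]
 [ 0.5553  0.027   0.035 ]
 [ 0.5623 -0.0259  0.035 ]]
deck corner [[0.6301 0.0683 0.02  ]
 [0.5293 0.0712 0.02  ]]
tip px [[286.5773905  180.76823307]] crop [[199.73217151 362.3046992 ]]
orig heel corners crop [[165.9348488  359.03996669]
 [220.78571178 371.51531372]
 [228.82155368 330.66061006]]
```

Run:
```python
from h import *
print(observe()['position'],observe()['clock'],observe()['force'])
f=imaging.grab_frame('scene');c=f['color'][:,:,::-1]
cv2.imwrite('pics/c5.png',cv2.resize(c[130:205,255:345],None,fx=8,fy=8,interpolation=cv2.INTER_CUBIC))
```

```text
[0.58813488 0.0020775  0.02724247] 2.95 [ 0.08216786  0.75361966 -0.16917152]
```

View pics/c5.png

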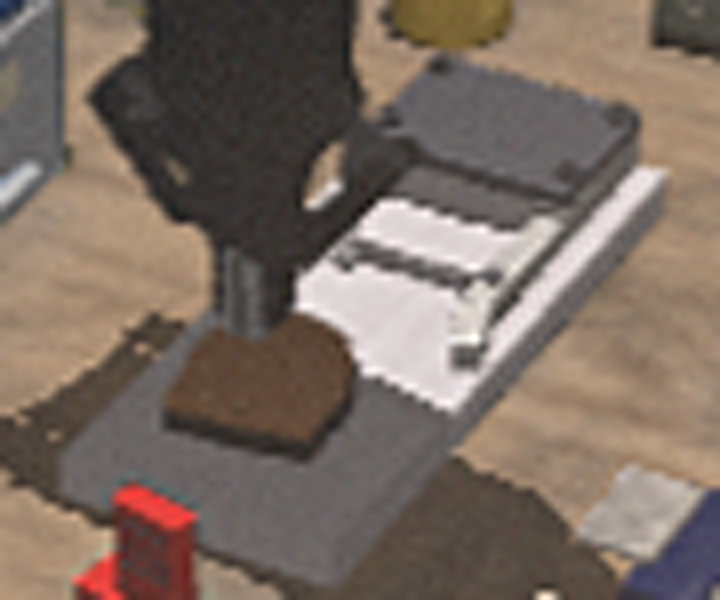

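Run:
```python
from h import *
f=imaging.grab_frame('scene')
P=lambda u,v:[255+(u+.5)/8-.5,130+(v+.5)/8-.5]
for n,u,v,z in[('slotL',345,250,.02),('slotR',490,285,.02),('deckcornTop',335,580,.02),('deckL',60,465,.02),('bridge near R',575,195,.0465),('bridge near L',385,115,.0465),('rearL',165,408,.035),('rearR',305,440,.035),('noseR',352,345,.035),('tip on heel',245,335,.035),('tip deck',245,335,.02),('deck right far',665,172,.02)]:
    print(n,plane(f,P(u,v),z)[0].round(4))
for dz in (0,.01,.02,.04): print(dz,(proj(f,[observe()['position']+[0,0,dz]])-[255,130])*8)
```

```text
slotL [ 0.6155 -0.1158  0.02  ]
slotR [ 0.554  -0.1221  0.02  ]
deckcornTop [0.5174 0.0684 0.02  ]
deckL [0.6394 0.0588 0.02  ]
bridge near R [ 0.5363 -0.159   0.0465]
bridge near L [ 0.6295 -0.1741  0.0465]
rearL [0.6128 0.0267 0.035 ]
rearR [0.5578 0.0186 0.035 ]
noseR [ 0.5717 -0.0421  0.035 ]
tip on heel [ 0.6103 -0.0281  0.035 ]
tip deck [ 0.6211 -0.0462  0.02  ]
deck right far [ 0.5289 -0.2283  0.02  ]
0 [[249.51025392 410.22216759]]
0.01 [[249.17788858 388.60098249]]
0.02 [[248.84272887 366.79801641]]
0.04 [[248.16388417 322.63749358]]
```

The two cameras agree that the heel has not moved (rear y ≈ 0.019–0.027). The finger tip appears about 34 mm higher in the image than the state says. I'll back off to open bench and compare.

>>> send_rows(plan="0.04 0 -0.0 0 0 0 0; 0.08 0 0 0 0 0 0; 0.098 0 0 0 0 0 0; 0.098 0 0 0 0 0 0; 0.098 0 0 0 0 0 0")

```text
clock: 3.47
position: [0.5874, 0.1044, 0.0269]
tool_rot: [3.142, -0.0, 1.578]
force: [0.6, 0.4, 0.1]
grip_width: -0.0
finger_force: 0.1
```

Run:
```python
from h import *
s=observe();print(s['position'],s['clock'],s['force'],s['grip_width'],s['qpos'])
f=imaging.grab_frame('scene');c=f['color'][:,:,::-1]
print('tip crop px',(proj(f,[s['position']+[0,0,d] for d in(0,.034)])-[245,120])*6)
cv2.imwrite('pics/c6.png',cv2.resize(c[120:220,245:365],None,fx=6,fy=6,interpolation=cv2.INTER_CUBIC))
```

```text
[0.58743615 0.10437343 0.02688983] 3.4667 [0.55288882 0.39211285 0.10050583] -1.8798884611694746e-05 [-0.47380159  0.72271129  0.29203731  1.80846291 -0.31778109  0.65639036
  0.0103786 ]
tip crop px [[143.1146333  477.55644683]
 [140.65085503 420.86253705]]
```

View pics/c6.png

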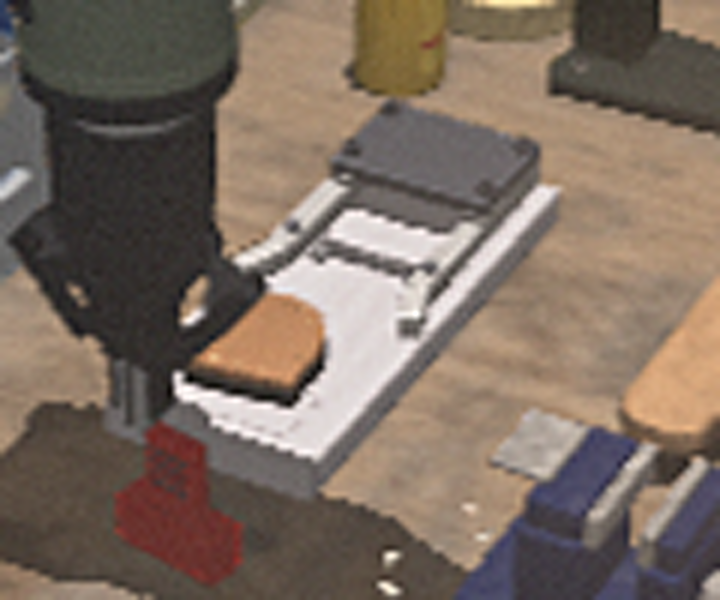

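Run:
```python
from h import *
def red(c): 
    h=cv2.cvtColor(c,cv2.COLOR_BGR2HSV).astype(int); return ((h[...,0]<6)|(h[...,0]>172))&(h[...,1]>150)&(h[...,2]>60)
c=cv2.imread('pics/top0.png'); f=imaging.grab_frame('top')
m=red(c);m[:,:285]=0;m[:,325:]=0;m[:140]=0;m[200:]=0
v,u=np.nonzero(m); w=plane(f,np.c_[u,v],.028)
print('red',w[:,:2].min(0),w[:,:2].max(0),w.mean(0))
# red mask now in scene & where it was predicted
g=imaging.grab_frame('scene');m=red(g['color'][:,:,::-1]);m[:, :245]=0;m[:,300:]=0;m[:180]=0;m[230:]=0
v,u=np.nonzero(m);print(u.min(),u.max(),v.min(),v.max(),'base pred',proj(g,[list(w.mean(0)[:2])+[z] for z in(0,.07)]))
```

```text
red [0.5275359  0.10481541] [0.58952467 0.13326008] [0.55843704 0.11846152 0.028     ]
265 284 191 216 base pred [[275.26369399 212.77999771]
 [274.60469335 193.36956474]]
```

>>> send_rows(plan="-0.024 0.013 0 0 0 0 0; -0.024 0.013 0 0 0 0 0; -0.024 0.013 0.006 0 0 0 0; -0.024 0.013 0.012 0 0 0 0; -0.024 0.013 0.018 0 0 0 0; -0.024 0.013 0.022 0 0 0 0; -0.024 0.013 0.022 0 0 0 0")

```text
clock: 4.2
position: [0.5998, 0.079, 0.0037]
tool_rot: [-3.14, 0.0, 1.576]
force: [0.0, 0.1, -0.0]
grip_width: -0.0
finger_force: 0.0
```

Run:
```python
from h import *
s=observe();print(s['position'],s['clock'],s['force'])
f=imaging.grab_frame('scene');c=f['color'][:,:,::-1]
print('tip crop px',(proj(f,[s['position']+[0,0,d] for d in(0,.03)])-[255,140])*8)
cv2.imwrite('pics/c7.png',cv2.resize(c[140:215,255:325],None,fx=8,fy=8,interpolation=cv2.INTER_CUBIC))
```

```text
[0.59983496 0.07895527 0.00365056] 4.2 [ 0.00683401  0.05536141 -0.04508487]
tip crop px [[120.50998891 478.14706015]
 [117.81468811 413.25975391]]
```

View pics/c7.png

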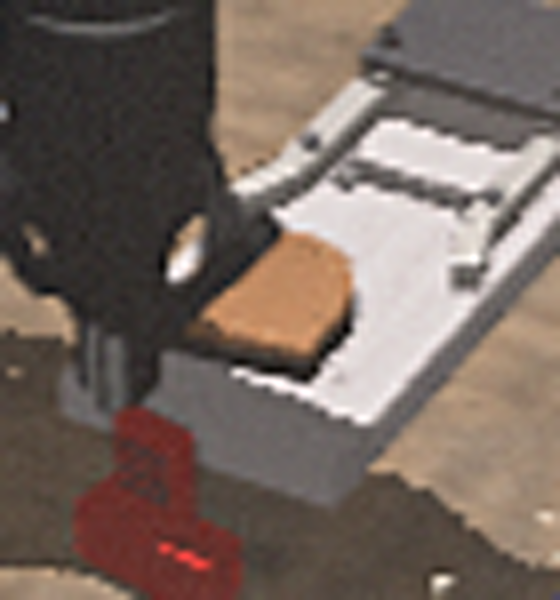

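The tip shows at crop (110,412), about 30 mm above where the reported pose puts it. The state's z therefore seems offset, so I'll feel for the bench by force.

>>> send_rows(plan="0 0 0.004 0 0 0 0; 0 0 0.008 0 0 0 0; 0 0 0.012 0 0 0 0; 0 0 0.016 0 0 0 0; 0 0 0.018 0 0 0 0; 0 0 0.018 0 0 0 0")

```text
clock: 4.75
position: [0.6004, 0.0787, -0.0137]
tool_rot: [-3.141, 0.0, 1.575]
force: [-0.0, -0.3, -0.4]
grip_width: 0.0002
finger_force: 0.0
```

>>> send_rows(plan="0 0 0.0015 0 0 0 0; 0 0 0.003 0 0 0 0; 0 0 0.0045 0 0 0 0; 0 0 0.006 0 0 0 0; 0 0 0.0075 0 0 0 0; 0 0 0.009 0 0 0 0; 0 0 0.0105 0 0 0 0; 0 0 0.0105 0 0 0 0")

```text
clock: 5.42
position: [0.6006, 0.0787, -0.0239]
tool_rot: [-3.141, 0.0, 1.575]
force: [0.2, -0.7, -0.2]
grip_width: -0.0
finger_force: 0.0
```

>>> send_rows(plan="0 0 0.001 0 0 0 0; 0 0 0.002 0 0 0 0; 0 0 0.003 0 0 0 0; 0 0 0.004 0 0 0 0; 0 0 0.005 0 0 0 0; 0 0 0.005 0 0 0 0")

```text
clock: 5.92
position: [0.6006, 0.0787, -0.0288]
tool_rot: [-3.141, 0.0, 1.575]
force: [0.5, 1.1, -0.1]
grip_width: -0.0001
finger_force: 0.0
```

>>> send_rows(plan="0 0 0.001 0 0 0 0; 0 0 0.002 0 0 0 0; 0 0 0.003 0 0 0 0; 0 0 0.004 0 0 0 0; 0 0 0.004 0 0 0 0")

```text
clock: 6.33
position: [0.6006, 0.0787, -0.0328]
tool_rot: [-3.141, 0.0, 1.575]
force: [-0.1, 0.7, -0.5]
grip_width: -0.0001
finger_force: 0.0
```

>>> send_rows(plan="0 0 0.001 0 0 0 0; 0 0 0.002 0 0 0 0; 0 0 0.003 0 0 0 0; 0 0 0.004 0 0 0 0; 0 0 0.004 0 0 0 0")

```text
clock: 6.75
position: [0.6007, 0.0787, -0.0365]
tool_rot: [-3.142, -0.0, 1.575]
force: [-1.1, -0.1, 0.5]
grip_width: -0.0001
finger_force: 0.5
```

>>> send_rows(plan="0 0 0.001 0 0 0 0; 0 0 0.002 0 0 0 0; 0 0 0.003 0 0 0 0; 0 0 0.003 0 0 0 0")

```text
clock: 7.08
position: [0.6009, 0.0787, -0.0368]
tool_rot: [3.141, -0.001, 1.575]
force: [-19.8, -1.8, 58.8]
grip_width: 0.0001
finger_force: 29.2
```

Contact came at reported z ≈ -0.0365, so true z = reported + 0.036. Comparing the view at that corrected height, x and y agree to within about 2 mm. I'll set the tool to true z ≈ 0.027 and push again.

>>> send_rows(plan="0 0 -0.025 0 0 0 0; 0 0 -0.031 0 0 0 0; 0 -0.014 -0.031 0 0 0 0; -0.02 -0.014 -0.031 0 0 0 0; -0.035 -0.014 -0.031 0 0 0 0; -0.043 -0.014 -0.031 0 0 0 0; -0.051 -0.014 -0.031 0 0 0 0; -0.059 -0.0145 -0.031 0 0 0 0; -0.067 -0.015 -0.031 0 0 0 0; -0.075 -0.0155 -0.031 0 0 0 0")

```text
clock: 7.92
position: [0.5856, 0.0034, -0.0087]
tool_rot: [-3.142, -0.0, 1.576]
force: [0.2, 1.5, 0.9]
grip_width: 0.0002
finger_force: 0.3
```

```bash
cat > heel.py <<'E'
from h import *
g=imaging.grab_frame('scene');h=cv2.cvtColor(g['color'],cv2.COLOR_RGB2HSV).astype(int)
m=(h[...,0]<22)&(h[...,1]>90)&(h[...,2]>50);m[:,:270]=0;m[:,325:]=0;m[:140]=0;m[190:]=0
m=m.astype(np.uint8)*255
# keep points whose deck projection lies in the deck
v,u=np.nonzero(m);w=plane(g,np.c_[u,v],.035)[:,:2];k=(abs(w[:,0]-.584)<.045)&(w[:,1]<.045)&(w[:,1]>-.16);w=w[k]
print(len(w),'tan min/max',w.min(0).round(4),w.max(0).round(4),'mean',w.mean(0).round(4)) if len(w) else print('none')
E
python3 heel.py; python3 -c "
from h import *
go(.584,-.12,-.009,90.3)"
```

```text
89 tan min/max [ 0.5569 -0.0739] [ 0.6147 -0.0016] mean [ 0.5736 -0.0352]
move [-0.1212 -0.0018  0.0005] [-0.01  0.05 -0.11] | at [ 0.5854  0.0012 -0.0086] [-1.7999e+02  5.0000e-02  9.0190e+01] F [ 0.1 -3.   0.5] t 7.97
```

>>> send_rows(plan="-0.008 0 0 0 0 0 0; -0.016 -0.0005 0 0 0 0 0; -0.024 -0.001 0 0 0 0 0; -0.032 -0.001 0 0 0 0 0; -0.04 -0.001 0 0 0 0 0; -0.047 -0.0015 0 0 0 0 0; -0.054 -0.0015 0 0 0 0 0; -0.06 -0.0015 0 0 0 0 0; -0.066 -0.0015 0 0 0 0 0; -0.072 -0.0015 0 0 0 0 0")

```text
clock: 8.8
position: [0.5844, -0.069, -0.0086]
tool_rot: [3.142, 0.0, 1.575]
force: [0.1, 0.8, -0.3]
grip_width: 0.0
finger_force: 0.2
```

```bash
python3 heel.py; python3 -c "
from h import *
go(.584,-.12,-.009,90.3)"
```

```text
95 tan min/max [ 0.5524 -0.1451] [ 0.6117 -0.0762] mean [ 0.5686 -0.1083]
move [-0.0496 -0.0005  0.0005] [ 0.01  0.05 -0.11] | at [ 0.5844 -0.0704 -0.0085] [1.7999e+02 5.0000e-02 9.0190e+01] F [-0.7 -2.3  0.2] t 8.85
```

>>> send_rows(plan="-0.006 0 0 0 0 0 0; -0.012 0 0 0 0 0 0; -0.018 0 0 0 0 0 0; -0.024 0 0 0 0 0 0; -0.03 0 0 0 0 0 0; -0.034 0 0 0 0 0 0; -0.038 0 0 0 0 0 0; -0.041 0 0 0 0 0 0; -0.041 0 0 0 0 0 0")

```text
clock: 9.6
position: [0.5845, -0.1102, -0.0085]
tool_rot: [3.142, 0.0, 1.575]
force: [0.2, -0.7, 0.6]
grip_width: 0.0003
finger_force: 0.0
```

>>> send_rows(plan="-0.001 0 0 0 0 0 0; -0.002 0 0 0 0 0 0; -0.003 0 0 0 0 0 0; -0.004 0 0 0 0 0 0; -0.005 0 0 0 0 0 0; -0.005 0 0 0 0 0 0")

```text
clock: 10.1
position: [0.5846, -0.1146, -0.0086]
tool_rot: [-3.142, 0.0, 1.575]
force: [-0.5, -0.1, 0.0]
grip_width: -0.0
finger_force: 0.0
```

>>> send_rows(plan="-0.001 0 0 0 0 0 0; -0.002 0 0 0 0 0 0; -0.003 0 0 0 0 0 0; -0.004 0 0 0 0 0 0; -0.004 0 0 0 0 0 0")

```text
clock: 10.52
position: [0.5846, -0.1187, -0.0086]
tool_rot: [-3.142, 0.0, 1.575]
force: [0.9, -0.1, 0.1]
grip_width: -0.0001
finger_force: 0.0
```

>>> send_rows(plan="-0.001 0 0 0 0 0 0; -0.002 0 0 0 0 0 0; -0.002 0 0 0 0 0 0")

```text
clock: 10.77
position: [0.5846, -0.1207, -0.0086]
tool_rot: [3.142, 0.0, 1.575]
force: [-0.1, 0.3, -0.1]
grip_width: -0.0003
finger_force: 0.1
```

>>> send_rows(plan="-0.001 0 0 0 0 0 0; -0.002 0 0 0 0 0 0; -0.002 0 0 0 0 0 0")

```text
clock: 11.02
position: [0.5847, -0.1219, -0.0086]
tool_rot: [-3.142, -0.001, 1.576]
force: [0.4, 3.0, 0.4]
grip_width: 0.0
finger_force: 1.7
```

Contact with the stop is starting. One more millimetre will confirm it.

>>> send_rows(plan="-0.0005 0 0 0 0 0 0; -0.001 0 0 0 0 0 0; -0.001 0 0 0 0 0 0")

```text
clock: 11.27
position: [0.5847, -0.1221, -0.0086]
tool_rot: [-3.141, -0.001, 1.576]
force: [-0.2, 7.7, 0.4]
grip_width: 0.0002
finger_force: 3.9
```

The heel is home, with 7.7 N against the stop and no further travel. I'll back off 4 mm and feel both guide rails to centre x.

>>> send_rows(plan="0.005 0 0 0 0 0 0; 0.005 0.006 0 0 0 0 0; 0.005 0.012 0 0 0 0 0; 0.005 0.015 0 0 0 0 0; 0.005 0.016 0 0 0 0 0; 0.005 0.017 0 0 0 0 0; 0.005 0.018 0 0 0 0 0; 0.005 0.018 0 0 0 0 0")

```text
clock: 11.93
position: [0.6026, -0.1184, -0.0086]
tool_rot: [-3.142, 0.0, 1.575]
force: [0.7, 1.4, 0.4]
grip_width: 0.0
finger_force: 0.0
```

>>> send_rows(plan="0 0.0007 0 0 0 0 0; 0 0.0015 0 0 0 0 0; 0 0.0015 0 0 0 0 0")

```text
clock: 12.18
position: [0.6042, -0.1183, -0.0086]
tool_rot: [3.142, -0.0, 1.575]
force: [0.7, 0.9, -0.0]
grip_width: 0.0003
finger_force: 0.0
```

>>> send_rows(plan="0 0.0007 0 0 0 0 0; 0 0.0015 0 0 0 0 0; 0 0.0015 0 0 0 0 0")

```text
clock: 12.43
position: [0.6058, -0.1183, -0.0086]
tool_rot: [3.142, 0.0, 1.575]
force: [0.3, 0.3, 1.1]
grip_width: -0.0001
finger_force: 0.0
```

>>> send_rows(plan="0 0.0007 0 0 0 0 0; 0 0.0015 0 0 0 0 0; 0 0.0015 0 0 0 0 0")

```text
clock: 12.68
position: [0.6073, -0.1183, -0.0086]
tool_rot: [3.142, 0.0, 1.575]
force: [0.3, -0.1, 0.4]
grip_width: -0.0001
finger_force: 0.0
```

>>> send_rows(plan="0 0.0007 0 0 0 0 0; 0 0.0015 0 0 0 0 0; 0 0.0015 0 0 0 0 0")

```text
clock: 12.93
position: [0.6088, -0.1183, -0.0086]
tool_rot: [3.142, 0.0, 1.575]
force: [0.2, 0.9, 0.3]
grip_width: -0.0002
finger_force: 0.0
```

>>> send_rows(plan="0 0.0007 0 0 0 0 0; 0 0.0015 0 0 0 0 0; 0 0.0015 0 0 0 0 0")

```text
clock: 13.18
position: [0.6103, -0.1183, -0.0086]
tool_rot: [3.141, 0.0, 1.575]
force: [0.9, 0.2, -0.1]
grip_width: 0.0004
finger_force: 0.0
```

>>> send_rows(plan="0 0.001 0 0 0 0 0; 0 0.002 0 0 0 0 0; 0 0.003 0 0 0 0 0; 0 0.003 0 0 0 0 0")

```text
clock: 13.52
position: [0.6132, -0.1183, -0.0086]
tool_rot: [-3.141, 0.0, 1.575]
force: [0.0, -0.4, -0.2]
grip_width: 0.0001
finger_force: 0.0
```

>>> send_rows(plan="0 0.0007 0 0 0 0 0; 0 0.0015 0 0 0 0 0; 0 0.0015 0 0 0 0 0")

```text
clock: 13.77
position: [0.6134, -0.1182, -0.0087]
tool_rot: [-3.139, -0.0, 1.575]
force: [-7.7, 0.2, 5.3]
grip_width: 0.0002
finger_force: 3.9
```

>>> send_rows(plan="0 -0.02 0 0 0 0 0; 0 -0.04 0 0 0 0 0; 0 -0.052 0 0 0 0 0; 0 -0.055 0 0 0 0 0; 0 -0.056 0 0 0 0 0; 0 -0.057 0 0 0 0 0; 0 -0.057 0 0 0 0 0")

```text
clock: 14.35
position: [0.5585, -0.1185, -0.0085]
tool_rot: [3.141, 0.0, 1.576]
force: [1.7, -0.5, -0.8]
grip_width: 0.0001
finger_force: 0.4
```

>>> send_rows(plan="0 -0.0007 0 0 0 0 0; 0 -0.0015 0 0 0 0 0; 0 -0.0015 0 0 0 0 0")

```text
clock: 14.6
position: [0.5584, -0.1185, -0.0084]
tool_rot: [3.138, 0.001, 1.576]
force: [10.6, -0.2, -6.7]
grip_width: -0.0001
finger_force: 5.2
```

>>> send_rows(plan="0 -0.0007 0 0 0 0 0; 0 -0.0015 0 0 0 0 0; 0 -0.0015 0 0 0 0 0")

```text
clock: 14.85
position: [0.5583, -0.1185, -0.0083]
tool_rot: [3.136, 0.001, 1.576]
force: [18.2, -1.1, -15.0]
grip_width: -0.0001
finger_force: 9.1
```

The contacts came at x 0.6133 and 0.5586, so the slot centre is x ≈ 0.586. From the push, slot y ≈ -0.117. Now up, and over to the key.

>>> send_rows(plan="0.001 0.02 0 0 0 0 0; 0.003 0.028 -0.03 0 0 0 0; 0.003 0.028 -0.07 0 0 0 0; 0.003 0.028 -0.11 0 0 0 0; 0.003 0.028 -0.15 0 0 0 0; 0.003 0.028 -0.15 0 0 0 0")

```text
clock: 15.35
position: [0.5859, -0.1163, 0.1485]
tool_rot: [3.133, 0.001, 1.575]
force: [1.0, -0.9, 0.4]
grip_width: 0.0005
finger_force: 0.0
```

```bash
python3 heel.py; python3 -c "
from h import *
go(.473,.300,.09,40)"
```

```text
87 tan min/max [ 0.5535 -0.1599] [ 0.6142 -0.1282] mean [ 0.5822 -0.145 ]
move [ 0.4163 -0.1102  0.0543] [ 0.34 -0.12 50.27] | at [ 0.5848 -0.1158  0.1452] [1.7965e+02 3.0000e-02 9.0270e+01] F [-0.9  0.7 -0.5] t 15.4
```

>>> send_rows(plan="0.4163 -0.1102 0.0543 0.3 0 50.3 0.05; 0.4163 -0.1102 0.0543 0.3 0 50.3 0.05; 0.4163 -0.1102 0.0543 0.3 0 50.3 0.05; 0.4163 -0.1102 0.0543 0.3 0 50.3 0.05; 0.4163 -0.1102 0.0543 0.3 0 50.3 0.05; 0.4163 -0.1102 0.0543 0.3 0 50.3 0.05; 0.4163 -0.1102 0.0543 0.3 0 50.3 0.05; 0.4163 -0.1102 0.0543 0.3 0 50.3 0.05; 0.4163 -0.1102 0.0543 0.3 0 50.3 0.05; 0.4163 -0.1102 0.0543 0.3 0 50.3 0.05")

```text
clock: 16.23
position: [0.4737, 0.2856, 0.0884]
tool_rot: [-3.137, 0.003, 0.698]
force: [0.4, -0.3, -0.7]
grip_width: 0.0503
finger_force: 0.0
```

>>> send_rows(plan="0.035 0.0 0 0 0 0 0.05; 0.035 0 0 0 0 0 0.05")

```text
clock: 16.4
position: [0.5028, 0.3123, 0.0881]
tool_rot: [-3.137, 0.001, 0.704]
force: [-0.2, -1.2, -0.1]
grip_width: 0.05
finger_force: 0.0
```

Run:
```python
from h import *
go(.473,.300,0,40)
g=imaging.grab_frame('scene');h=cv2.cvtColor(g['color'],cv2.COLOR_RGB2HSV).astype(int)
f=imaging.grab_frame('top')
print(proj(g,[[.471,.3005,.07],[.471,.3005,.028]]))
cv2.imwrite('pics/c8.png',cv2.resize(np.hstack([g['color'][205:285,225:325],f['color'][170:250,170:270]])[:,:,::-1],None,fx=4,fy=4,interpolation=cv2.INTER_CUBIC))
```

```text
move [-0.0306 -0.0094  0.0881] [-0.27  0.06  0.36] | at [0.5028 0.3123 0.0881] [-1.7973e+02  6.0000e-02  4.0360e+01] F [-0.2 -1.2 -0.1] t 16.4
[[266.79704493 244.06013436]
 [267.41084897 256.26306225]]
```

The key's predicted fin top at (266.8,244.1) matches the earlier scene crop (266.3,244.2), so the position is confirmed from two views. Next: move back over it and descend.

>>> send_rows(plan="-0.0306 -0.0094 0 -0.3 0 0.3 0.05; -0.0306 -0.0094 0 -0.3 0 0.3 0.05; -0.0306 -0.0094 0 -0.3 0 0.3 0.05; -0.0306 -0.0094 0.03 -0.3 0 0.3 0.05; -0.0306 -0.0094 0.05 -0.3 0 0.3 0.05; -0.0306 -0.0094 0.07 -0.3 0 0.3 0.05; -0.0306 -0.0094 0.083 -0.3 0 0.3 0.05; -0.0306 -0.0094 0.088 -0.3 0 0.3 0.05; -0.0306 -0.0094 0.088 -0.3 0 0.3 0.05")

```text
clock: 17.25
position: [0.4718, 0.2934, 0.0006]
tool_rot: [3.141, 0.004, 0.692]
force: [0.1, 0.4, 0.5]
grip_width: 0.0501
finger_force: 0.0
```

```bash
python3 -c "
from h import *
go(.473,.300,0,40)"
```

```text
move [ 0.0051 -0.0044  0.0006] [ 0.04  0.2  -0.37] | at [0.4718 0.2934 0.0006] [179.96   0.2   39.63] F [0.1 0.4 0.5] t 17.25
```

>>> send_rows(plan="0.005 -0.0045 0 0 -0.2 -0.4 0.05; 0.005 -0.0045 0 0 -0.2 -0.4 0.05; 0.005 -0.0045 0 0 -0.2 -0.4 0; 0.005 -0.0045 0 0 -0.2 -0.4 0; 0.005 -0.0045 0 0 -0.2 -0.4 0; 0.005 -0.0045 0 0 -0.2 -0.4 0; 0.005 -0.0045 0 0 -0.2 -0.4 0; 0.005 -0.0045 0 0 -0.2 -0.4 0; 0.005 -0.0045 0 0 -0.2 -0.4 0", grip_force=80)

```text
clock: 18.0
position: [0.473, 0.3008, 0.0019]
tool_rot: [3.141, 0.005, 0.699]
force: [-2.7, 0.6, 8.2]
grip_width: 0.0113
finger_force: 78.2
```

>>> send_rows(plan="0 0 -0.02 0 0 0 0; 0 0 -0.05 0 0 0 0; 0 0 -0.085 0 0 0 0; 0 0 -0.085 0 0 0 0; 0 0 -0.085 0 0 0 0")

```text
clock: 18.42
position: [0.4738, 0.3016, 0.0879]
tool_rot: [3.141, 0.003, 0.699]
force: [-0.4, -0.3, -2.5]
grip_width: 0.011
finger_force: 78.4
```

```bash
python3 -c "
from h import *
print(observe()['grip_width'])
go(.586,-.116,.085,0.35)"
```

```text
0.011006435666646844
move [-0.183   0.3918  0.0035] [ 0.07  0.14 39.72] | at [0.4738 0.3016 0.0879] [1.7998e+02 1.5000e-01 4.0070e+01] F [-0.4 -0.3 -2.5] t 18.42
```

>>> send_rows(plan="-0.183 0.3918 -0.04 0 0 39.7 0; -0.183 0.3918 -0.05 0 0 39.7 0; -0.183 0.3918 -0.05 0 0 39.7 0; -0.183 0.3918 -0.05 0 0 39.7 0; -0.183 0.3918 -0.05 0 0 39.7 0; -0.183 0.3918 -0.05 0 0 39.7 0; -0.183 0.3918 -0.05 0 0 39.7 0; -0.183 0.3918 -0.05 0 0 39.7 0; -0.183 0.3918 -0.05 0 0 39.7 0; -0.183 0.3918 -0.05 0 0 39.7 0")

```text
clock: 19.25
position: [0.5803, -0.1005, 0.1345]
tool_rot: [3.138, 0.005, 0.006]
force: [0.1, 1.0, -2.4]
grip_width: 0.0111
finger_force: 78.4
```

>>> send_rows(plan="0 0 0 0 0 0 0; 0 0 0 0 0 0 0; 0 0 0 0 0 0 0; 0 0 0 0 0 0 0")

```text
clock: 19.58
position: [0.5803, -0.0972, 0.1345]
tool_rot: [3.138, 0.005, 0.008]
force: [0.1, 0.3, -2.4]
grip_width: 0.0105
finger_force: 78.6
```

```bash
python3 -c "
from h import *
print(observe()['grip_width'])
go(.586,-.116,.06,0.35)"
```

```text
0.010475916512097398
move [0.006  0.0186 0.0746] [0.2  0.31 0.1 ] | at [ 0.5803 -0.0972  0.1345] [179.8    0.31   0.45] F [ 0.1  0.3 -2.4] t 19.58
```

>>> send_rows(plan="0.006 0.0186 0.03 0.2 0.3 0.1 0; 0.006 0.0186 0.06 0.2 0.3 0.1 0; 0.006 0.0186 0.085 0.2 0.3 0.1 0; 0.006 0.0186 0.09 0.2 0.3 0.1 0; 0.006 0.0186 0.09 0.2 0.3 0.1 0; 0.006 0.0186 0.09 0.2 0.3 0.1 0")

```text
clock: 20.08
position: [0.5869, -0.1169, 0.0463]
tool_rot: [3.141, -0.002, 0.006]
force: [-0.5, -0.4, -0.7]
grip_width: 0.0108
finger_force: 78.6
```

Run:
```python
from h import *
print(observe()['grip_width'])
go(.586,-.116,.026,0.35)
f=imaging.grab_frame('scene');c=f['color'][:,:,::-1]
cv2.imwrite('pics/c9.png',cv2.resize(c[120:200,270:360],None,fx=8,fy=7.5,interpolation=cv2.INTER_CUBIC))
```

```text
0.010799547154326999
move [-0.0009 -0.001   0.0203] [ 0.05 -0.1  -0.03] | at [ 0.5869 -0.1169  0.0463] [ 1.7995e+02 -1.0000e-01  3.2000e-01] F [-0.5 -0.4 -0.7] t 20.08
```

View pics/c9.png

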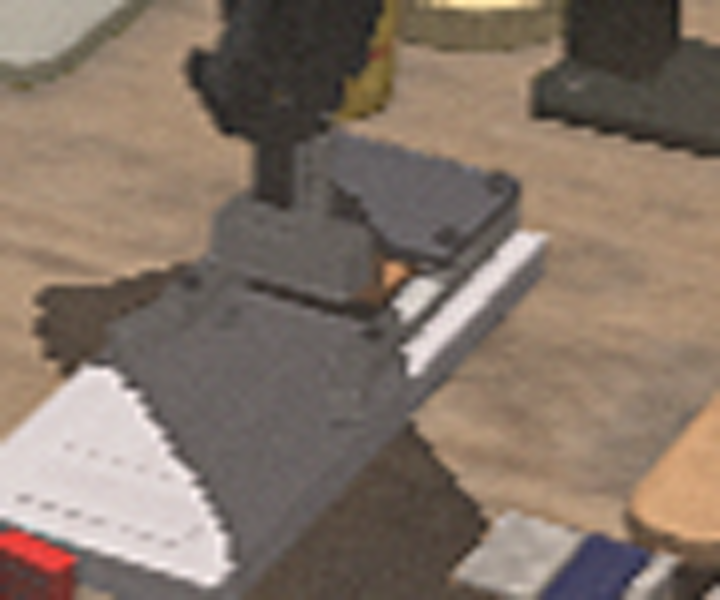

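The key hangs over the slot at crop (295,255), upright and parallel to the slot line at (250,285)–(390,330). The heel's tan is visible behind it under the bridge. Now I'll lower it between the rails.

>>> send_rows(plan="-0.001 0 0.005 0 0 0 0; -0.001 0 0.01 0 0 0 0; -0.001 0 0.013 0 0 0 0; -0.001 0 0.016 0 0 0 0; -0.001 0 0.019 0 0 0 0; -0.001 0 0.019 0 0 0 0")

```text
clock: 20.63
position: [0.5852, -0.1175, 0.0258]
tool_rot: [3.141, -0.001, 0.005]
force: [-0.5, -0.4, -1.6]
grip_width: 0.0106
finger_force: 78.7
```

>>> send_rows(plan="0.001 0 0 0 0 0 0; 0.002 0 0 0 0 0 0; 0.002 0 0 0 0 0 0")

```text
clock: 20.88
position: [0.5878, -0.1175, 0.0266]
tool_rot: [3.141, -0.002, 0.005]
force: [0.4, 0.8, -1.0]
grip_width: 0.0108
finger_force: 78.7
```

>>> send_rows(plan="0.001 0 0 0 0 0 0; 0.002 0 0 0 0 0 0; 0.002 0 0 0 0 0 0")

```text
clock: 21.13
position: [0.5894, -0.1175, 0.0264]
tool_rot: [3.141, -0.001, 0.005]
force: [-0.7, -0.3, -1.3]
grip_width: 0.0106
finger_force: 78.8
```

>>> send_rows(plan="0.001 0 0 0 0 0 0; 0.0015 0 0 0 0 0 0; 0.0015 0 0 0 0 0 0")

```text
clock: 21.38
position: [0.5896, -0.1175, 0.0262]
tool_rot: [3.142, 0.001, 0.004]
force: [-8.9, 0.2, 3.9]
grip_width: 0.011
finger_force: 79.6
```

>>> send_rows(plan="0.001 0 0 0 0 0 0; 0.001 0 0 0 0 0 0")

```text
clock: 21.55
position: [0.5898, -0.1176, 0.0261]
tool_rot: [-3.141, 0.003, 0.004]
force: [-14.2, 1.1, 7.3]
grip_width: 0.0112
finger_force: 80.2
```

>>> send_rows(plan="0.001 0 0 0 0 0 0; 0.001 0 0 0 0 0 0")

```text
clock: 21.72
position: [0.5899, -0.1176, 0.026]
tool_rot: [-3.141, 0.004, 0.004]
force: [-18.8, 0.7, 10.6]
grip_width: 0.0107
finger_force: 80.7
```

Rail contact came at 0.5896, so the slot centre for the held key is x ≈ 0.5857. I'll back off to it.

>>> send_rows(plan="-0.0075 0 0 0 0 0 0; -0.0075 0 0 0 0 0 0; -0.0075 0 0 0 0 0 0; -0.0075 0 0 0 0 0 0")

```text
clock: 22.05
position: [0.5861, -0.1174, 0.0266]
tool_rot: [3.141, -0.002, 0.005]
force: [0.3, -1.0, -1.4]
grip_width: 0.0108
finger_force: 78.6
```

>>> send_rows(plan="0 0 0.002 0 0 0 0; 0 0 0.004 0 0 0 0; 0 0 0.006 0 0 0 0; 0 0 0.008 0 0 0 0; 0 0 0.008 0 0 0 0")

```text
clock: 22.47
position: [0.5853, -0.1175, 0.0179]
tool_rot: [3.141, -0.001, 0.005]
force: [-0.4, -0.2, -2.1]
grip_width: 0.0108
finger_force: 78.6
```

It is already below deck level with no contact, so it is in the slot. Now I'll press down to the balls and the floor.

>>> send_rows(plan="0 0 0.0015 0 0 0 0; 0 0 0.003 0 0 0 0; 0 0 0.004 0 0 0 0; 0 0 0.004 0 0 0 0")

```text
clock: 22.8
position: [0.5855, -0.1175, 0.0143]
tool_rot: [3.141, -0.001, 0.005]
force: [0.6, -0.3, -0.1]
grip_width: 0.0111
finger_force: 78.9
```

>>> send_rows(plan="0 0 0.001 0 0 0 0; 0 0 0.002 0 0 0 0; 0 0 0.003 0 0 0 0; 0 0 0.003 0 0 0 0")

```text
clock: 23.13
position: [0.5857, -0.1178, 0.0116]
tool_rot: [3.141, -0.002, 0.004]
force: [-0.7, -1.0, 0.1]
grip_width: 0.0106
finger_force: 78.9
```

>>> send_rows(plan="0 0 0.001 0 0 0 0; 0 0 0.002 0 0 0 0; 0 0 0.003 0 0 0 0; 0 0 0.003 0 0 0 0")

```text
clock: 23.47
position: [0.5854, -0.1175, 0.0081]
tool_rot: [3.141, -0.001, 0.005]
force: [0.4, -0.4, -3.2]
grip_width: 0.0107
finger_force: 78.6
```

>>> send_rows(plan="0 0 0.0007 0 0 0 0; 0 0 0.0015 0 0 0 0; 0 0 0.0015 0 0 0 0")

```text
clock: 23.72
position: [0.5858, -0.1176, 0.0079]
tool_rot: [3.142, -0.002, 0.004]
force: [-5.1, 1.2, 22.1]
grip_width: 0.0113
finger_force: 82.2
```

>>> send_rows(plan="0 0 0.0007 0 0 0 0; 0 0 0.0015 0 0 0 0; 0 0 0.0015 0 0 0 0")

```text
clock: 23.97
position: [0.5859, -0.1177, 0.0078]
tool_rot: [-3.141, -0.003, 0.004]
force: [-13.4, 4.4, 51.6]
grip_width: 0.011
finger_force: 86.8
```

The floor contact is firm at rep z 0.008, as predicted. I'll relax, let go and retreat.

>>> send_rows(plan="0 0 -0.0027 0 0 0 0; 0 0 -0.0027 0 0 0 0; 0 0 -0.0027 0 0 0 0.03; 0 0 -0.0027 0 0 0 0.03; 0 0 -0.0027 0 0 0 0.03; 0 0 -0.0027 0 0 0 0.03; 0 0 -0.02 0 0 0 0.03; 0 0 -0.05 0 0 0 0.03; 0 0 -0.09 0 0 0 0.03; 0 0 -0.12 0 0 0 0.03")

```text
clock: 24.8
position: [0.5853, -0.1179, 0.1275]
tool_rot: [3.14, -0.001, 0.004]
force: [0.8, 1.1, 1.5]
grip_width: 0.0302
finger_force: 0.0
```

>>> send_rows(plan="0 -0.1 -0.02 0 0 0 0.03; 0 -0.2 -0.02 0 0 0 0.03; -0.05 -0.25 -0.02 0 0 0 0.03; -0.1 -0.25 -0.02 0 0 0 0.03; -0.1 -0.25 -0.02 0 0 0 0.03; -0.1 -0.25 -0.02 0 0 0 0.03; -0.1 -0.25 -0.02 0 0 0 0.03; -0.1 -0.25 -0.02 0 0 0 0.03; -0.1 -0.25 -0.02 0 0 0 0.03; -0.1 -0.25 -0.02 0 0 0 0.03")

```text
clock: 25.63
position: [0.4845, 0.1318, 0.1452]
tool_rot: [3.141, -0.002, 0.005]
force: [0.2, 0.1, -0.1]
grip_width: 0.0302
finger_force: 0.0
```

Run:
```python
from h import *
f=imaging.grab_frame('top');g=imaging.grab_frame('scene')
a=cv2.resize(f['color'][125:200,370:470],(400,300),interpolation=cv2.INTER_CUBIC)
b=cv2.resize(g['color'][120:195,280:380],(400,300),interpolation=cv2.INTER_CUBIC)
cv2.imwrite('pics/c10.png',np.hstack([a,b])[:,:,::-1]); print(observe()['position'])
```

```text
[0.48479538 0.13100776 0.14516107]
```

View pics/c10.png

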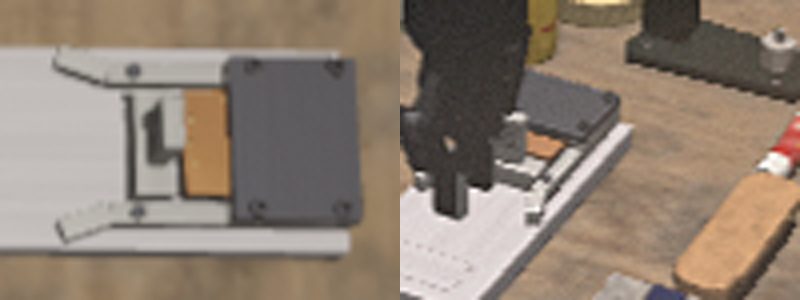

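In the top view, the key sits between the rails at (408,157) full px with its body level with them. The heel's tan rear edge is at about (416,160), flat under the bridge. Force confirmed both, so I'm handing in.

```bash
python3 -c "
from workcell import bot
print(bot.job_done())"
```

```text
the job is handed in; nothing more can be done
None
```

I handed the job in at about 26 s: the heel block is home against the stop and the key is pressed to the slot floor, flush with the rails and released. Contact forces and the last picture confirm both, but the hand-in gave no verdict.

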